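# Sort the marbling bench: bottles, pegs and inking block

## Robot

A 7-joint arm with a two-finger parallel gripper is mounted at the origin on a cart in front of the work surface, level with it; the furniture and walls round the work are solid. World frame = base frame: x ahead of the robot, y to its left, z up, the work surface at z = 0. Lengths are in m, angles in rad, forces in N, time in s.
With the tool pointing down it reaches from about 0.425 to 0.875 m from the base axis. Payload 4.7 kg.
Tool frame: the origin (TCP) lies midway between the tips of the shut fingers; the grasp point (between the pads) lies 19 mm behind it (ctrl.grip_point_offset is the distance from the TCP to the grasp point, in m); z points along the fingers, y is the line along which they close (so a half turn about z gives the same grasp; the last joint's range is limited). The gripper opens to 87 mm and grips with 3 to 60 N. Pads are 19 mm wide; open, the fingers measure 117 mm over their backs; the gripper's body (75 mm by 190 mm) begins 51 mm behind the grasp point.
Start: joints at [-1.13, 0.321, -0.07, 1.45, 0.023, 1.371, -0.057], TCP at [0.269, 0.592, 0.223] pointing down, gripper open.
Joint ranges: [-2.86, 2.86], [-0.3, 2.09], [-1.38, 1.24], [0.06, 2.45], [-1.56, 4.7], [0.09, 2.05], [-2.69, 2.69]. Speed limits (rad/s): [2.57, 2.57, 3.14, 3.14, 3.14, 3.14, 3.14].

## Interface

Orientations are given as a rotation vector (axis times angle).
In Python, from bench import ctrl gives the robot as it stands. The module is installed in compiled form; this text tells all that it offers.
- The arm moves only by the shell command python3 -m handwheel 'ROWS' [OPENING] [FORCE]. ROWS is JSON, a list of rows, each an object of numbers: "x", "y", "z": the shift along the tool's x, y, z in m; "wx", "wy", "wz": the turn, a rotation vector about the tool's x, y, z in degrees. A call has 1 to 10 rows; each row is the pose to reach, as a shift and turn from the pose commanded when the call began, along the tool's axes at that moment; what a row does not reach only later rows make up. A row lasts 1/12 s, in which the tool goes at most 41.7 mm and 7.16 degrees, less where a joint would pass 70% of its speed; a pose out of reach is approached as far as the arm can. A call with a gripper value outside its range is refused whole. OPENING is the finger opening in m, from 0 to 0.087, set as the call begins (- or left out, the last holds). The fingers move at their own pace and stop on an object; FORCE is the grip in N (left out, the last holds). Time passes only in rows, so rows that repeat a pose let the fingers close. It gives the time, the measured TCP pose, the force, the opening and the grip force at its end, in the units of the state.
- ctrl.get_state(): the state, without advancing time (a new reading comes with each control period).
- ctrl.get_image(name): name is "scene" or "top" or "wrist"; returns a dict with "image" (420x560x3 uint8, red, green, blue), "K" (3x3 intrinsics, pixels), "world_to_cam" (4x4, takes a point from world to camera coordinates); the wrist camera has in their place "hand_eye" (4x4, takes a point from camera to tool coordinates, whose origin is the TCP and whose axes are the flange's). Camera axes: x right, y down, z forward; pixel columns grow to the right and rows downward; lengths in m; the calibration is good to about 2 mm. The wrist camera is an equidistant fisheye: a pixel r from the principal point sees the ray r / f radians off the axis. A picture is of the moment at which its call begins: read the wrist's pose just before it. There is no depth.
- ctrl.close_job(): hands the job in; it is judged then, once.
The state is a dict: "time": time; "joint_positions": joint angles; "qd": joint speeds; "joint_torque": joint torques, N m; "position": TCP position; "tool_rot": TCP orientation; "ft_force": force on the tool from outside, world axes, zero at the start; "torque": the same for the moment, N m; "grip_width": opening from 0.0 (shut) to 1.0 (fully open); "grip_force": force on a finger pad.
Only numpy, scipy, OpenCV 4.12 (cv2) and the standard library are available. Lean on these libraries where they do the work, as an engineer would, in place of code of your own. Each camera call takes 0.05 s, during which the arm holds its last target. There are 200 camera calls.

## Task

Put the things left along the front edge of the marbling bench away where each kind belongs: the inking block flat in the square tray with one compartment, the two clothes pegs flat in the tray with two compartments, one peg lengthwise in each, and the two amber dropper bottles standing in the bottle box, each lowered through its own square port down to the box's floor. Keep the bottles upright all the time and leave the small glass jar of rinse water that stands among them where it is.

Things in the scene. Friction and masses are not known exactly. Their poses are not given: they have to be found in the camera images.
- dropper_a: Amber dropper bottle with a black rubber bulb, standing upright near the front edge of the bench (not those at the back). Body 33 mm across up to 41 mm above its underside, then a neck and bulb about 14 mm across, grip flats facing its own x and y, up to 90 mm. Take it by the bulb from above, some 70 mm up. About 45 g. Origin: centre of its underside; z up.
- dropper_b: Amber dropper bottle with a red rubber bulb, standing upright near the front edge of the bench (not those at the back). Body 33 mm across up to 41 mm above its underside, then a neck and bulb about 14 mm across, grip flats facing its own x and y, up to 90 mm. Take it by the bulb from above, some 70 mm up. About 45 g. Origin: centre of its underside; z up.
- peg_a: Natural wood clothes peg lying flat near the front edge, 15 mm wide (x), 72 mm long (y), 12 mm high. 20 g. Grasp across its width (x). Origin: centre of its underside.
- peg_b: Green clothes peg lying flat near the front edge, 15 mm wide (x), 72 mm long (y), 12 mm high. 20 g. Grasp across its width (x). Origin: centre of its underside.
- wood_block: Brown wooden inking block (the one near the front edge, not the one at the back) lying flat, 45 mm wide (x), 75 mm long (y), 30 mm high. About 110 g. Grasp across its width (x). Origin: centre of its underside.
- jar_small: Small open glass jar of rinse water with a dark label, 59 mm across, 68 mm high, loose, standing among the things: not to be moved or tipped. Origin: centre of its underside.
- bottle_box: Bottle box: closed plywood box, 88 mm (x) by 144 mm (y), 46 mm high, fixed to the bench. Its top, 6 mm thick, has two square ports of 54 mm side, centred at y = +35 and -35 mm, x = 0 in its frame; inside, a flat floor 10 mm above the bench. A bottle standing in it shows its neck and bulb above the top. Either bottle may take either port. Origin: centre of its underside, z up.
- peg_tray: Peg tray: shallow pale wooden tray, 110 mm (x) by 140 mm (y), 20 mm high, fixed, with one divider along its x axis at y = 0 making two compartments, each 104 mm long (x) and 65 mm wide (y), centred at y = +34.5 and -34.5 mm. Walls 3 mm thick; the floor lies 10 mm above the bench. A peg lies along the tray's x. Either peg may take either compartment. Origin: centre of its underside, z up.
- block_tray: Block tray: shallow pale wooden tray with one nearly square compartment, 118 mm (x) by 108 mm (y) outside, 110 by 100 mm inside, 22 mm high, fixed; walls 4 mm thick, the floor lies 10 mm above the bench. The block fits with its length (its y) along the tray's x. Origin: centre of its underside, z up.

How it is judged:
At the end, for the whole second after the job is handed in: Bottles upright (0.15 rad) on the box floor, one within 16 mm (x, y) of each port centre; a peg flat (0.15 rad) on each compartment floor, within 24 mm along and 30 mm across of its centre; block flat (0.12 rad) on its tray floor within 36 mm (x, y) of centre; all at rest ((((x of dropper_a in the frame of bottle_box between -0.016 and 0.016 m and y of dropper_a in the frame of bottle_box between 0.019 and 0.051 m) and (x of dropper_b in the frame of bottle_box between -0.016 and 0.016 m and y of dropper_b in the frame of bottle_box between -0.051 and -0.019 m)) or ((x of dropper_a in the frame of bottle_box between -0.016 and 0.016 m and y of dropper_a in the frame of bottle_box between -0.051 and -0.019 m) and (x of dropper_b in the frame of bottle_box between -0.016 and 0.016 m and y of dropper_b in the frame of bottle_box between 0.019 and 0.051 m))) and z of dropper_a in the frame of bottle_box between 0.006 and 0.016 m and angle between each of dropper_a, dropper_b, peg_a, peg_b's own z axis and vertical below 0.15 rad and linear speed of each of dropper_a, dropper_b, peg_a, peg_b, wood_block below 0.02 m/s and z of dropper_b in the frame of bottle_box between 0.006 and 0.016 m and z of peg_a in the frame of peg_tray between 0.006 and 0.016 m and z of peg_b in the frame of peg_tray between 0.006 and 0.016 m and x of wood_block in the frame of block_tray between -0.036 and 0.036 m and y of wood_block in the frame of block_tray between -0.036 and 0.036 m and z of wood_block in the frame of block_tray between 0.006 and 0.015 m and angle between wood_block's own z axis and vertical below 0.12 rad and (((x of peg_a in the frame of peg_tray between -0.024 and 0.024 m and y of peg_a in the frame of peg_tray between 0.0045 and 0.0645 m) and (x of peg_b in the frame of peg_tray between -0.024 and 0.024 m and y of peg_b in the frame of peg_tray between -0.0645 and -0.0045 m)) or ((x of peg_a in the frame of peg_tray between -0.024 and 0.024 m and y of peg_a in the frame of peg_tray between -0.0645 and -0.0045 m) and (x of peg_b in the frame of peg_tray between -0.024 and 0.024 m and y of peg_b in the frame of peg_tray between 0.0045 and 0.0645 m)))); the robot touches nothing.
It fails at once if a dropper bottle is tipped by more than 0.6 rad (angle between any of dropper_a, dropper_b's own z axis and vertical above 0.6 rad).
It fails at once if the glass jar is moved by more than 30 mm or tilted by more than 0.35 rad (distance of jar_small from where it was at the start of the episode above 0.03 m or angle between jar_small's own z axis and vertical above 0.35 rad).
It also fails if it takes over 131 s, if anything falls off the work surface, if the arm or the gripper's body presses on something with over 40 N, if the wrist force passes 120 N, or if a joint passes its speed limit or range.

## Working session

There is one attempt and no reset: what is moved stays moved. The work goes in short steps, Python scripts to look and compute and a shell command to move; the robot and the scene stay as the last step left them, time stands still between calls to the robot, and variables do not carry over. Pictures are saved under pics/ and viewed, at most 14 in all, crops included, and the job is handed in when it is done.

```bash
mkdir -p pics
python3 - <<'E'
from bench import ctrl
import cv2,pickle
s=ctrl.get_state();print(s['time'],s['position'],s['tool_rot'],s['grip_width'],ctrl.grip_point_offset)
D={}
for n in("scene","top"):
    d=ctrl.get_image(n);D[n]=d;cv2.imwrite(f"pics/{n}0.png",d["image"][:,:,::-1])
pickle.dump(D,open("cams.pkl","wb"))
E
```

```text
0.0 [0.26888822 0.5911622  0.22143665] [-6.65195780e-01 -3.07006141e+00  3.01387725e-03] 0.9990340793047995 0.0187
```

View pics/top0.png

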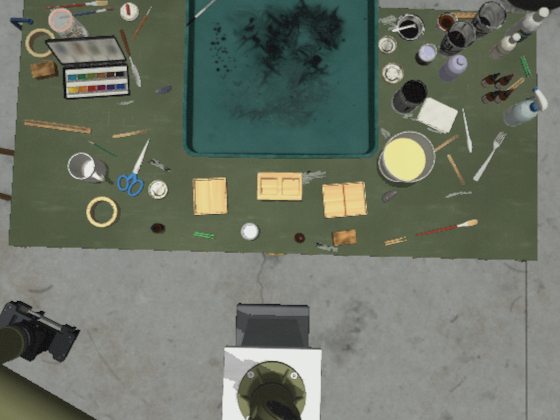

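View pics/scene0.png

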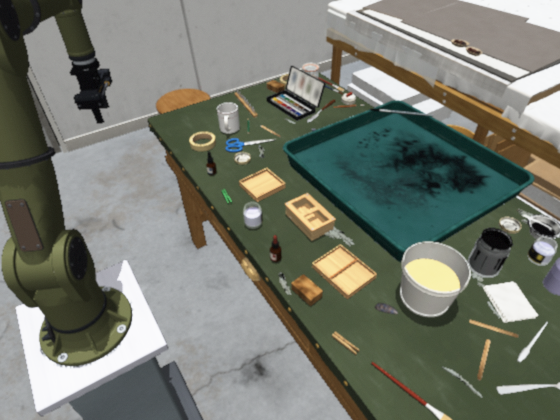

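```bash
cat > h.py <<'E'
import numpy as np,cv2,pickle
from scipy.spatial.transform import Rotation as R
def plane(d,u,v,z):
    K=d["K"];T=np.linalg.inv(d["world_to_cam"]);r=T[:3,:3]@np.linalg.solve(K,[u,v,1]);o=T[:3,3]
    return o+r*(z-o[2])/r[2]
def wplane(d,p,rv,u,v,z):
    K=d["K"];a=np.array([(u-K[0,2])/K[0,0],(v-K[1,2])/K[1,1]]);t=np.hypot(*a)
    c=np.r_[a/t*np.sin(t),np.cos(t)] if t>1e-9 else np.array([0,0,1.])
    H=d["hand_eye"];Rt=R.from_rotvec(rv).as_matrix();o=Rt@H[:3,3]+p;r=Rt@H[:3,:3]@c
    return o+r*(z-o[2])/r[2]
E
python3 - <<'E'
from h import *
D=pickle.load(open("cams.pkl","rb"));d=D["top"]
for n,u,v,z in [("blocktray",210,196,.02),("box",279.5,186,.046),("pegtray",345,199.5,.02),("A?",158,228,.045),("B?",299.5,238,.045),("jar",250,231.5,.06),("green",204,235.5,.01),("nat",396,240,.01),("block",344,237,.03)]:
    print(n,plane(d,u,v,z).round(3))
i=d["image"][:,:,::-1]
a=cv2.resize(i[165:255,135:285],None,fx=5,fy=5,interpolation=cv2.INTER_CUBIC)[:450]
b=cv2.resize(i[165:255,270:420],None,fx=5,fy=5,interpolation=cv2.INTER_CUBIC)
c=cv2.resize(np.vstack([a,b]),None,fx=.66,fy=.66,interpolation=cv2.INTER_AREA);print(c.shape)
cv2.imwrite("pics/crop.png",c)
E
```

```text
blocktray [0.643 0.22  0.02 ]
box [ 0.68  -0.006  0.046]
pegtray [ 0.645 -0.224  0.02 ]
A? [0.533 0.379 0.045]
B? [ 0.514 -0.076  0.045]
jar [0.531 0.083 0.06 ]
green [0.513 0.237 0.01 ]
nat [ 0.517 -0.398  0.01 ]
block [ 0.522 -0.222  0.03 ]
(594, 495, 3)
```

View pics/crop.png

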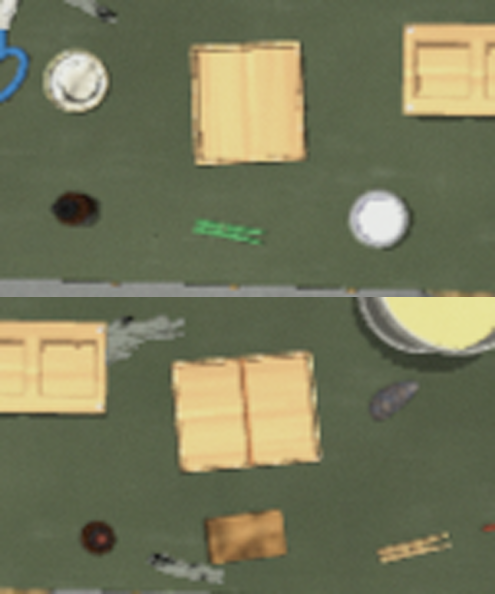

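```bash
cat >> h.py <<'E'
def down(yaw):  # tool y at world angle yaw (deg), z down
    a=np.radians(yaw);y=np.array([np.cos(a),np.sin(a),0]);z=np.array([0,0,-1.])
    return np.c_[np.cross(y,z),y,z]
def go(x,y,z,yaw,frm=None):
    from bench import ctrl
    if frm is None: s=ctrl.get_state();p=np.array(s["position"]);M=R.from_rotvec(s["tool_rot"]).as_matrix()
    else: p=np.array(frm[:3]);M=down(frm[3])
    print("shift mm",(M.T@(np.array([x,y,z])-p)*1000).round(1),"rot",np.degrees(R.from_matrix(M.T@down(yaw)).as_rotvec()).round(2))
def snap(name):
    from bench import ctrl
    s=ctrl.get_state();d=ctrl.get_image("wrist");d["p"]=np.array(s["position"]);d["rv"]=s["tool_rot"]
    pickle.dump(d,open(f"{name}.pkl","wb"));cv2.imwrite(f"pics/{name}.png",d["image"][:,:,::-1]);print(s["time"],d["p"].round(4),np.round(d["rv"],3))
def wp(name,pts):
    d=pickle.load(open(f"{name}.pkl","rb"))
    for q in pts: print(q[0] if isinstance(q[0],str) else "",wplane(d,d["p"],d["rv"],*q[-3:]).round(4))
E
python3 -c "
from h import *
go(.53,.24,.3,0)"
```

```text
shift mm [-383.1 -211.8  -78. ] rot [-8.000e-02  6.000e-02  6.555e+01]
```

```bash
python3 -m handwheel '[{"x":-0.1,"y":-0.055,"z":-0.06,"wz":17},{"x":-0.2,"y":-0.11,"z":-0.078,"wz":34},{"x":-0.383,"y":-0.212,"z":-0.078,"wz":65.5},{"x":-0.383,"y":-0.212,"z":-0.078,"wz":65.5},{"x":-0.383,"y":-0.212,"z":-0.078,"wz":65.5},{"x":-0.383,"y":-0.212,"z":-0.078,"wz":65.5},{"x":-0.383,"y":-0.212,"z":-0.078,"wz":65.5},{"x":-0.383,"y":-0.212,"z":-0.078,"wz":65.5},{"x":-0.383,"y":-0.212,"z":-0.078,"wz":65.5},{"x":-0.383,"y":-0.212,"z":-0.078,"wz":65.5}]'
python3 -m handwheel '[{"x":0},{"x":0},{"x":0}]'
python3 -c "
from h import *
snap('w1');go(.53,.24,.3,0)"
```

```text
0.1 [0.2689 0.5912 0.2216] [-6.65e-01 -3.07e+00  3.00e-03]
shift mm [-383.1 -211.9  -78. ] rot [-7.000e-02  5.000e-02  6.555e+01]invalid input at $[0]: expected keys x, y, z, wx, wy, wz
invalid input at $[0]: expected keys x, y, z, wx, wy, wz
```

View pics/w1.png

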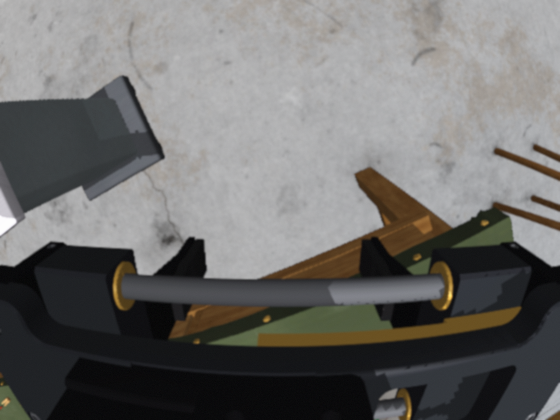

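```bash
python3 -m handwheel '[{"x":-0.1,"y":-0.055,"z":-0.06,"wx":0,"wy":0,"wz":17},{"x":-0.2,"y":-0.11,"z":-0.078,"wx":0,"wy":0,"wz":34},{"x":-0.383,"y":-0.212,"z":-0.078,"wx":0,"wy":0,"wz":65.5},{"x":-0.383,"y":-0.212,"z":-0.078,"wx":0,"wy":0,"wz":65.5},{"x":-0.383,"y":-0.212,"z":-0.078,"wx":0,"wy":0,"wz":65.5},{"x":-0.383,"y":-0.212,"z":-0.078,"wx":0,"wy":0,"wz":65.5},{"x":-0.383,"y":-0.212,"z":-0.078,"wx":0,"wy":0,"wz":65.5},{"x":-0.383,"y":-0.212,"z":-0.078,"wx":0,"wy":0,"wz":65.5},{"x":-0.383,"y":-0.212,"z":-0.078,"wx":0,"wy":0,"wz":65.5},{"x":-0.383,"y":-0.212,"z":-0.078,"wx":0,"wy":0,"wz":65.5}]'
python3 -c "
from h import *
snap('w2');go(.53,.24,.3,0)"
```

```text
time: 0.98
position: [0.5126, 0.2627, 0.2969]
tool_rot: [-2.226, -2.216, -0.0]
ft_force: [0.8, 0.5, 0.2]
grip_width: 1.0
grip_force: 0.0
0.9833 [0.5126 0.2627 0.2969] [-2.226 -2.216 -0.   ]
shift mm [-12.4  11.1  -1.7] rot [ 0.34  0.28 -0.86]
```

View pics/w2.png

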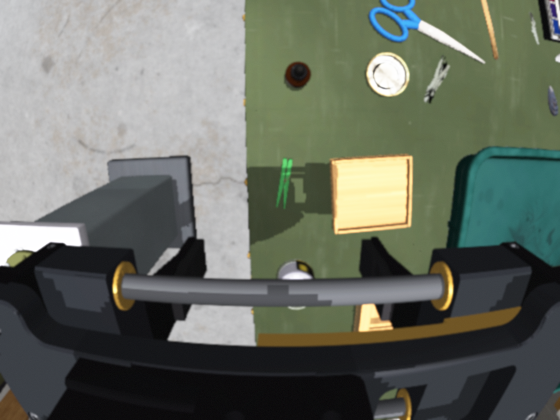

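```bash
python3 -c "
from h import *
wp('w2',[('peg1',288,158,.012),('peg2',281,208,.012),('bulb a',297,70,.09),('base a',298,76,.035),('t1',331,158,.022),('t2',412,154,.022),('t3',411,228,.022),('t4',334,234,.022)])"
```

```text
peg1 [0.5199 0.2729 0.012 ]
peg2 [0.5098 0.2003 0.012 ]
bulb a [0.5289 0.3854 0.09  ]
base a [0.5326 0.384  0.035 ]
t1 [0.5785 0.2746 0.022 ]
t2 [0.697  0.2828 0.022 ]
t3 [0.7073 0.1702 0.022 ]
t4 [0.587  0.1631 0.022 ]
```

```bash
python3 -c "
from h import *
go(.515,.2366,.09,-7.9);go(.515,.2366,.004,-7.9)"
```

```text
shift mm [-15.   -5.1 208.3] rot [0.36 0.26 7.04]
shift mm [-14.6  -5.7 294.3] rot [0.36 0.26 7.04]
```

```bash
python3 -m handwheel '[{"x":0,"y":0,"z":0.08,"wx":0,"wy":0,"wz":7},{"x":0,"y":0,"z":0.14,"wx":0,"wy":0,"wz":7},{"x":0,"y":0,"z":0.18,"wx":0,"wy":0,"wz":7},{"x":0,"y":0,"z":0.18,"wx":0,"wy":0,"wz":7},{"x":0,"y":0,"z":0.18,"wx":0,"wy":0,"wz":7},{"x":0,"y":0,"z":0.18,"wx":0,"wy":0,"wz":7},{"x":0,"y":0,"z":0.18,"wx":0,"wy":0,"wz":7},{"x":0,"y":0,"z":0.18,"wx":0,"wy":0,"wz":7},{"x":0,"y":0,"z":0.18,"wx":0,"wy":0,"wz":7}]' 0.05
python3 -c "
from h import *
snap('w3');go(.515,.2366,.004,-7.9)"
```

```text
time: 1.78
position: [0.5134, 0.2655, 0.119]
tool_rot: [2.352, 2.082, 0.007]
ft_force: [-0.2, -0.4, 0.4]
grip_width: 0.582
grip_force: 0.0
1.7833 [0.5134 0.2655 0.119 ] [2.352 2.082 0.007]
shift mm [-28.8   4.9 114.9] rot [ 0.17 -0.16  0.95]
```

View pics/w3.png

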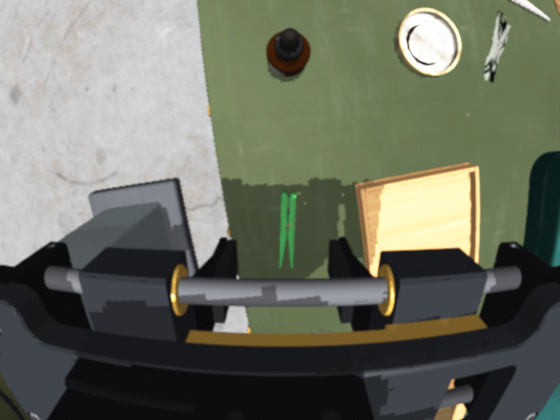

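```bash
python3 -c "
from h import *
wp('w3',[(288.5,192,.012),(286,268,.012),('b',288,37,.085)]);go(.515,.2366,.004,-7.9)"
```

```text
[0.5194 0.2729 0.012 ]
 [0.5087 0.2007 0.012 ]
b [0.5311 0.3868 0.085 ]
shift mm [-28.8   4.9 114.9] rot [ 0.17 -0.16  0.95]
```

```bash
python3 -m handwheel '[{"x":-0.029,"y":0.004,"z":0.03,"wx":0.2,"wy":-0.2,"wz":1},{"x":-0.029,"y":0.004,"z":0.06,"wx":0.2,"wy":-0.2,"wz":1},{"x":-0.029,"y":0.004,"z":0.09,"wx":0.2,"wy":-0.2,"wz":1},{"x":-0.029,"y":0.004,"z":0.11,"wx":0.2,"wy":-0.2,"wz":1},{"x":-0.029,"y":0.004,"z":0.115,"wx":0.2,"wy":-0.2,"wz":1},{"x":-0.029,"y":0.004,"z":0.115,"wx":0.2,"wy":-0.2,"wz":1},{"x":-0.029,"y":0.004,"z":0.115,"wx":0.2,"wy":-0.2,"wz":1}]' 0.05 15
python3 -m handwheel '[{"x":0,"y":0,"z":0,"wx":0,"wy":0,"wz":0},{"x":0,"y":0,"z":0,"wx":0,"wy":0,"wz":0},{"x":0,"y":0,"z":0,"wx":0,"wy":0,"wz":0},{"x":0,"y":0,"z":0,"wx":0,"wy":0,"wz":0},{"x":0,"y":0,"z":0,"wx":0,"wy":0,"wz":0},{"x":0,"y":0,"z":0,"wx":0,"wy":0,"wz":0},{"x":0,"y":0,"z":0,"wx":0,"wy":0,"wz":0},{"x":0,"y":0,"z":0,"wx":0,"wy":0,"wz":0}]' 0.0 15
```

```text
time: 2.42
position: [0.5135, 0.236, 0.0031]
tool_rot: [2.37, 2.062, -0.004]
ft_force: [0.3, 0.1, 0.6]
grip_width: 0.576
grip_force: 0.0
time: 3.08
position: [0.5124, 0.2354, 0.0018]
tool_rot: [-2.37, -2.062, 0.007]
ft_force: [0.2, -1.1, 0.1]
grip_width: 0.169
grip_force: 15.0
```

```bash
python3 -c "
from h import *
d=pickle.load(open('cams.pkl','rb'))['top']
P=[plane(d,270+x/3.3,165+(y-297)/3.3,.02)for x,y in[(172,362),(311,351),(322,462),(182,472)]]
print(np.round(P,3),np.mean(P,0).round(4))
go(.55,-.2,.15,-86)
"
```

```text
[[ 0.692 -0.147  0.02 ]
 [ 0.707 -0.287  0.02 ]
 [ 0.596 -0.3    0.02 ]
 [ 0.582 -0.16   0.02 ]] [ 0.6444 -0.2235  0.02  ]
shift mm [-426.5   97.  -147.1] rot [-3.000e-02  2.900e-01  7.805e+01]
```

```bash
python3 -m handwheel '[{"x":0,"y":0,"z":-0.03,"wx":0,"wy":0,"wz":0},{"x":0,"y":0,"z":-0.07,"wx":0,"wy":0,"wz":0},{"x":0,"y":0,"z":-0.11,"wx":0,"wy":0,"wz":0},{"x":0,"y":0,"z":-0.15,"wx":0,"wy":0,"wz":0},{"x":-0.035,"y":0.01,"z":-0.15,"wx":0,"wy":0,"wz":7},{"x":-0.075,"y":0.02,"z":-0.15,"wx":0,"wy":0,"wz":14},{"x":-0.115,"y":0.03,"z":-0.15,"wx":0,"wy":0,"wz":21},{"x":-0.155,"y":0.04,"z":-0.15,"wx":0,"wy":0,"wz":28},{"x":-0.195,"y":0.05,"z":-0.15,"wx":0,"wy":0,"wz":35},{"x":-0.195,"y":0.05,"z":-0.15,"wx":0,"wy":0,"wz":35}]'
python3 -c "
from h import *
go(.55,-.2,.15,-83.5)"
```

```text
time: 3.92
position: [0.5359, 0.0247, 0.1528]
tool_rot: [2.886, 1.226, -0.008]
ft_force: [-0.6, -0.0, -0.4]
grip_width: 0.168
grip_force: 15.0
shift mm [-151.9  166.1    4.4] rot [ 0.34  0.33 39.53]
```

```bash
python3 -m handwheel '[{"x":-0.03,"y":0.03,"z":0,"wx":0,"wy":0,"wz":7},{"x":-0.06,"y":0.06,"z":0,"wx":0,"wy":0,"wz":14},{"x":-0.09,"y":0.09,"z":0,"wx":0,"wy":0,"wz":21},{"x":-0.12,"y":0.12,"z":0,"wx":0,"wy":0,"wz":28},{"x":-0.152,"y":0.15,"z":0,"wx":0,"wy":0,"wz":35},{"x":-0.152,"y":0.166,"z":0.004,"wx":0.3,"wy":0.3,"wz":39.5},{"x":-0.152,"y":0.166,"z":0.004,"wx":0.3,"wy":0.3,"wz":39.5},{"x":-0.152,"y":0.166,"z":0.004,"wx":0.3,"wy":0.3,"wz":39.5},{"x":-0.152,"y":0.166,"z":0.004,"wx":0.3,"wy":0.3,"wz":39.5}]'
python3 -c "
from h import *
snap('w4')"
```

```text
time: 4.67
position: [0.5533, -0.1871, 0.1483]
tool_rot: [-3.129, -0.211, 0.004]
ft_force: [-0.7, 0.8, 0.4]
grip_width: 0.167
grip_force: 15.0
4.6667 [ 0.5533 -0.1871  0.1483] [-3.129 -0.211  0.004]
```

View pics/w4.png

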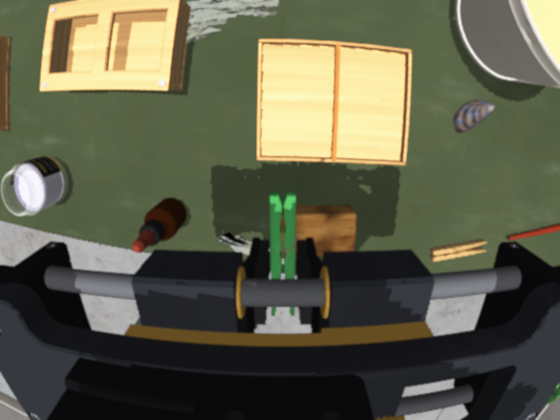

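```bash
python3 -c "
from h import *
wp('w4',[('t',258,40,.02),('t',411,50,.02),('t',406,164,.02),('t',258,160,.02),('div',337,45,.02),('div',333,160,.02),
('bulb b',138,246,.088),('base b',173,214,.03),('nat',432,254,.012),('nat',487,244,.012),('blk',297,206,.03),('blk',355,206,.03),('blk',355,252,.03),('jar',32,185,.05),('green end',283,196,.155),
('box',41,90,.046),('box',172,92,.046),('p1',50,73,.046),('p1',103,74,.046),('p1',109,11,.046),('p2',107,73,.046),('p2',164,74,.046),('p2',173,11,.046)])
go(.5,-.2,.15,-83.5)
"
```

```text
t [ 0.6894 -0.1464  0.02  ]
t [ 0.7059 -0.2851  0.02  ]
t [ 0.5985 -0.2984  0.02  ]
t [ 0.5816 -0.1604  0.02  ]
div [ 0.6951 -0.2159  0.02  ]
div [ 0.591  -0.2277  0.02  ]
bulb b [ 0.513  -0.0747  0.088 ]
base b [ 0.5225 -0.0859  0.03  ]
nat [ 0.5064 -0.358   0.012 ]
nat [ 0.525  -0.4301  0.012 ]
blk [ 0.5463 -0.2008  0.03  ]
blk [ 0.5536 -0.2537  0.03  ]
blk [ 0.5079 -0.2635  0.03  ]
jar [0.5374 0.0738 0.05  ]
green end [ 0.5884 -0.1828  0.155 ]
box [0.6347 0.0635 0.046 ]
box [ 0.6351 -0.083   0.046 ]
p1 [0.6513 0.0525 0.046 ]
p1 [ 0.649 -0.013  0.046]
p1 [ 0.7081 -0.0099  0.046 ]
p2 [ 0.6499 -0.0173  0.046 ]
p2 [ 0.6501 -0.0739  0.046 ]
p2 [ 0.7057 -0.0738  0.046 ]
shift mm [-54.8   6.1  -1.5] rot [-0.31  0.1   1.25]
```

```bash
python3 -c "
from h import *
go(.640,-.188,.06,-83,(.552,-.2,.148,-83.5))"
```

```text
shift mm [88.8 -2.  88. ] rot [ 0.   0.  -0.5]
```

```bash
python3 -m handwheel '[{"x":0.04,"y":-0.002,"z":0.01,"wx":0,"wy":0,"wz":0},{"x":0.075,"y":-0.002,"z":0.03,"wx":0,"wy":0,"wz":0},{"x":0.089,"y":-0.002,"z":0.06,"wx":0,"wy":0,"wz":0},{"x":0.089,"y":-0.002,"z":0.088,"wx":0,"wy":0,"wz":0},{"x":0.089,"y":-0.002,"z":0.088,"wx":0,"wy":0,"wz":0},{"x":0.089,"y":-0.002,"z":0.088,"wx":0,"wy":0,"wz":0},{"x":0.089,"y":-0.002,"z":0.088,"wx":0,"wy":0,"wz":0},{"x":0.089,"y":-0.002,"z":0.088,"wx":0,"wy":0,"wz":0}]'
python3 -c "
from h import *
go(.640,-.188,.0135,-83)"
```

```text
time: 5.38
position: [0.6423, -0.175, 0.0635]
tool_rot: [-3.131, -0.207, -0.004]
ft_force: [-0.8, -1.1, 0.6]
grip_width: 0.169
grip_force: 15.0
shift mm [-4.1 12.8 49.9] rot [-0.19 -0.15  0.55]
```

```bash
python3 -m handwheel '[{"x":-0.004,"y":0.013,"z":0,"wx":0,"wy":0,"wz":0.5},{"x":-0.004,"y":0.013,"z":0.015,"wx":0,"wy":0,"wz":0.5},{"x":-0.004,"y":0.013,"z":0.03,"wx":0,"wy":0,"wz":0.5},{"x":-0.004,"y":0.013,"z":0.045,"wx":0,"wy":0,"wz":0.5},{"x":-0.004,"y":0.013,"z":0.05,"wx":0,"wy":0,"wz":0.5},{"x":-0.004,"y":0.013,"z":0.05,"wx":0,"wy":0,"wz":0.5},{"x":-0.004,"y":0.013,"z":0.05,"wx":0,"wy":0,"wz":0.5},{"x":-0.004,"y":0.013,"z":0.05,"wx":0,"wy":0,"wz":0.5}]'
python3 -m handwheel '[{"x":0,"y":0,"z":0,"wx":0,"wy":0,"wz":0},{"x":0,"y":0,"z":0,"wx":0,"wy":0,"wz":0},{"x":0,"y":0,"z":0,"wx":0,"wy":0,"wz":0},{"x":0,"y":0,"z":0,"wx":0,"wy":0,"wz":0},{"x":0,"y":0,"z":0,"wx":0,"wy":0,"wz":0}]' 0.028
python3 -c "
from h import *
go(.517,-.394,.12,14)
go(.640,-.188,.0135,-83)"
```

```text
time: 6.05
position: [0.6378, -0.1879, 0.0105]
tool_rot: [-3.131, -0.193, 0.006]
ft_force: [-4.3, 1.6, 9.9]
grip_width: 0.168
grip_force: 20.7
time: 6.47
position: [0.6382, -0.1832, 0.0106]
tool_rot: [-3.124, -0.196, 0.007]
ft_force: [-6.0, 8.5, 14.8]
grip_width: 0.314
grip_force: 7.2
shift mm [-146.9  192.8 -111.1] rot [ -0.66  -0.39 -96.82]
shift mm [ 1.2  5.  -3. ] rot [-0.65  0.21  0.18]
```

```bash
python3 -m handwheel '[{"x":0,"y":0,"z":-0.015,"wx":0,"wy":0,"wz":0},{"x":0,"y":0,"z":-0.04,"wx":0,"wy":0,"wz":0},{"x":-0.02,"y":0,"z":-0.08,"wx":0,"wy":0,"wz":0},{"x":-0.04,"y":0.02,"z":-0.11,"wx":0,"wy":0,"wz":-7},{"x":-0.06,"y":0.05,"z":-0.13,"wx":0,"wy":0,"wz":-14},{"x":-0.08,"y":0.08,"z":-0.13,"wx":0,"wy":0,"wz":-21},{"x":-0.1,"y":0.1,"z":-0.13,"wx":0,"wy":0,"wz":-28},{"x":-0.12,"y":0.1,"z":-0.13,"wx":0,"wy":0,"wz":-35},{"x":-0.147,"y":0.1,"z":-0.13,"wx":0,"wy":0,"wz":-42},{"x":-0.147,"y":0.1,"z":-0.13,"wx":0,"wy":0,"wz":-42}]' 0.028
python3 -c "
from h import *
go(.517,-.394,.12,14.5)"
```

```text
time: 7.3
position: [0.4994, -0.3084, 0.1396]
tool_rot: [-2.853, -1.299, 0.005]
ft_force: [-0.5, -1.3, -0.0]
grip_width: 0.319
grip_force: 0.0
shift mm [-53.   69.6  19.1] rot [ -0.39  -0.19 -55.56]
```

```bash
python3 -m handwheel '[{"x":-0.01,"y":0.01,"z":0,"wx":0,"wy":0,"wz":-7},{"x":-0.02,"y":0.02,"z":0,"wx":0,"wy":0,"wz":-14},{"x":-0.03,"y":0.03,"z":0,"wx":0,"wy":0,"wz":-21},{"x":-0.04,"y":0.04,"z":0,"wx":0,"wy":0,"wz":-28},{"x":-0.053,"y":0.05,"z":0,"wx":0,"wy":0,"wz":-35},{"x":-0.053,"y":0.07,"z":0.01,"wx":0,"wy":0,"wz":-42},{"x":-0.053,"y":0.07,"z":0.019,"wx":0,"wy":0,"wz":-49},{"x":-0.053,"y":0.07,"z":0.019,"wx":0,"wy":0,"wz":-55.5},{"x":-0.053,"y":0.07,"z":0.019,"wx":0,"wy":0,"wz":-55.5},{"x":-0.053,"y":0.07,"z":0.019,"wx":0,"wy":0,"wz":-55.5}]' 0.05
python3 -m handwheel '[{"x":0,"y":0,"z":0,"wx":0,"wy":0,"wz":0},{"x":0,"y":0,"z":0,"wx":0,"wy":0,"wz":0},{"x":0,"y":0,"z":0,"wx":0,"wy":0,"wz":0}]'
python3 -c "
from h import *
snap('w5')
go(.5157,-.394,.004,14.5)"
```

```text
time: 8.13
position: [0.5235, -0.3913, 0.1203]
tool_rot: [-1.924, -2.478, -0.003]
ft_force: [0.7, -0.7, 0.1]
grip_width: 0.571
grip_force: 0.0
time: 8.38
position: [0.5238, -0.3913, 0.1213]
tool_rot: [-1.922, -2.481, -0.003]
ft_force: [0.0, -0.2, 0.7]
grip_width: 0.574
grip_force: 0.0
8.3833 [ 0.5238 -0.3913  0.1213] [-1.922 -2.481 -0.003]
shift mm [ -1.   -8.5 117.4] rot [-0.01 -0.22  0.  ]
```

View pics/w5.png

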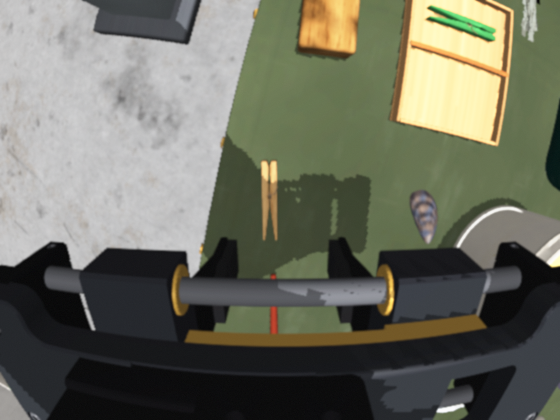

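```bash
python3 -c "
from h import *
wp('w5',[('nat',269,161,.012),('nat',270,240,.012),('blk',298,51,.03),('blk',355,56,.03),('g',430,9,.022),('g',494,38,.022)])"
```

```text
nat [ 0.5035 -0.3605  0.012 ]
nat [ 0.5216 -0.4302  0.012 ]
blk [ 0.5036 -0.2679  0.03  ]
blk [ 0.5473 -0.2589  0.03  ]
g [ 0.602  -0.1914  0.022 ]
g [ 0.6721 -0.1885  0.022 ]
```

```bash
python3 -m handwheel '[{"x":-0.001,"y":-0.011,"z":0.03,"wx":0,"wy":0,"wz":0},{"x":-0.001,"y":-0.011,"z":0.06,"wx":0,"wy":0,"wz":0},{"x":-0.001,"y":-0.011,"z":0.09,"wx":0,"wy":0,"wz":0},{"x":-0.001,"y":-0.011,"z":0.11,"wx":0,"wy":0,"wz":0},{"x":-0.001,"y":-0.011,"z":0.117,"wx":0,"wy":0,"wz":0},{"x":-0.001,"y":-0.011,"z":0.117,"wx":0,"wy":0,"wz":0},{"x":-0.001,"y":-0.011,"z":0.117,"wx":0,"wy":0,"wz":0}]' 0.05 15
python3 -m handwheel '[{"x":0,"y":0,"z":0,"wx":0,"wy":0,"wz":0},{"x":0,"y":0,"z":0,"wx":0,"wy":0,"wz":0},{"x":0,"y":0,"z":0,"wx":0,"wy":0,"wz":0},{"x":0,"y":0,"z":0,"wx":0,"wy":0,"wz":0},{"x":0,"y":0,"z":0,"wx":0,"wy":0,"wz":0},{"x":0,"y":0,"z":0,"wx":0,"wy":0,"wz":0},{"x":0,"y":0,"z":0,"wx":0,"wy":0,"wz":0},{"x":0,"y":0,"z":0,"wx":0,"wy":0,"wz":0}]' 0.0 15
python3 -c "
from h import *
go(.648,-.257,.1,-83)"
```

```text
time: 9.02
position: [0.5135, -0.3951, 0.0048]
tool_rot: [-1.921, -2.483, -0.003]
ft_force: [1.1, -0.1, 0.8]
grip_width: 0.573
grip_force: 0.0
time: 9.68
position: [0.513, -0.3947, 0.0042]
tool_rot: [-1.92, -2.482, -0.004]
ft_force: [-0.4, 1.2, 0.8]
grip_width: 0.17
grip_force: 15.0
shift mm [ 99.8 165.2 -95.5] rot [-0.22 -0.16 97.55]
```

```bash
python3 -m handwheel '[{"x":0,"y":0,"z":-0.03,"wx":0,"wy":0,"wz":0},{"x":0,"y":0,"z":-0.07,"wx":0,"wy":0,"wz":0},{"x":0,"y":0,"z":-0.11,"wx":0,"wy":0,"wz":0},{"x":0.01,"y":0.01,"z":-0.13,"wx":0,"wy":0,"wz":7},{"x":0.03,"y":0.03,"z":-0.13,"wx":0,"wy":0,"wz":14},{"x":0.05,"y":0.06,"z":-0.13,"wx":0,"wy":0,"wz":21},{"x":0.07,"y":0.09,"z":-0.13,"wx":0,"wy":0,"wz":28},{"x":0.09,"y":0.12,"z":-0.13,"wx":0,"wy":0,"wz":35},{"x":0.1,"y":0.15,"z":-0.13,"wx":0,"wy":0,"wz":42},{"x":0.1,"y":0.165,"z":-0.13,"wx":0,"wy":0,"wz":49}]'
python3 -m handwheel '[{"x":0,"y":0,"z":0,"wx":0,"wy":0,"wz":7},{"x":0,"y":0,"z":0,"wx":0,"wy":0,"wz":14},{"x":0,"y":0,"z":0,"wx":0,"wy":0,"wz":21},{"x":0,"y":0,"z":0,"wx":0,"wy":0,"wz":28},{"x":0,"y":0,"z":0,"wx":0,"wy":0,"wz":35},{"x":0,"y":0,"z":0,"wx":0,"wy":0,"wz":42},{"x":0,"y":0,"z":0.01,"wx":0,"wy":0,"wz":48.5},{"x":0,"y":0,"z":0.03,"wx":0,"wy":0,"wz":48.5},{"x":0,"y":0,"z":0.03,"wx":0,"wy":0,"wz":48.5},{"x":0,"y":0,"z":0.03,"wx":0,"wy":0,"wz":48.5}]'
python3 -c "
from h import *
go(.648,-.257,.05,-83)"
```

```text
time: 10.52
position: [0.6518, -0.2499, 0.1339]
tool_rot: [-2.772, -1.463, -0.006]
ft_force: [0.1, 1.3, 0.1]
grip_width: 0.173
grip_force: 15.0
time: 11.35
position: [0.6468, -0.2561, 0.1031]
tool_rot: [-3.13, -0.194, 0.007]
ft_force: [-0.3, -0.4, 0.4]
grip_width: 0.168
grip_force: 15.0
shift mm [ 1.3  1.3 53. ] rot [-0.31  0.22  0.09]
```

```bash
python3 -m handwheel '[{"x":0.001,"y":0.001,"z":0.03,"wx":0,"wy":0,"wz":0},{"x":0.001,"y":0.001,"z":0.053,"wx":0,"wy":0,"wz":0},{"x":0.001,"y":0.001,"z":0.07,"wx":0,"wy":0,"wz":0},{"x":0.001,"y":0.001,"z":0.08,"wx":0,"wy":0,"wz":0},{"x":0.001,"y":0.001,"z":0.086,"wx":0,"wy":0,"wz":0},{"x":0.001,"y":0.001,"z":0.086,"wx":0,"wy":0,"wz":0},{"x":0.001,"y":0.001,"z":0.086,"wx":0,"wy":0,"wz":0}]'
python3 -m handwheel '[{"x":0,"y":0,"z":0,"wx":0,"wy":0,"wz":0},{"x":0,"y":0,"z":0,"wx":0,"wy":0,"wz":0},{"x":0,"y":0,"z":0,"wx":0,"wy":0,"wz":0},{"x":0,"y":0,"z":0,"wx":0,"wy":0,"wz":0}]' 0.028
python3 -m handwheel '[{"x":0,"y":0,"z":-0.015,"wx":0,"wy":0,"wz":0},{"x":0,"y":0,"z":-0.04,"wx":0,"wy":0,"wz":0},{"x":-0.03,"y":0,"z":-0.08,"wx":0,"wy":0,"wz":0},{"x":-0.07,"y":0,"z":-0.12,"wx":0,"wy":0,"wz":0},{"x":-0.11,"y":0,"z":-0.14,"wx":0,"wy":0,"wz":0},{"x":-0.14,"y":0,"z":-0.14,"wx":0,"wy":0,"wz":0},{"x":-0.14,"y":0,"z":-0.14,"wx":0,"wy":0,"wz":0},{"x":-0.14,"y":0,"z":-0.14,"wx":0,"wy":0,"wz":0}]'
python3 -c "
from h import *
snap('w6')
go(.523,-.222,.02,9)"
```

```text
time: 11.93
position: [0.6494, -0.2578, 0.0195]
tool_rot: [-3.132, -0.193, 0.0]
ft_force: [-0.7, 0.2, 0.1]
grip_width: 0.168
grip_force: 15.0
time: 12.27
position: [0.6491, -0.2575, 0.0191]
tool_rot: [-3.132, -0.193, 0.0]
ft_force: [-0.2, 0.7, -1.1]
grip_width: 0.31
grip_force: 0.0
time: 12.93
position: [0.5072, -0.2776, 0.1615]
tool_rot: [-3.131, -0.184, -0.004]
ft_force: [0.4, -0.8, 0.2]
grip_width: 0.321
grip_force: 0.0
12.9333 [ 0.5072 -0.2776  0.1615] [-3.131 -0.184 -0.004]
shift mm [ 19.4 -51.3 140.9] rot [-7.000e-02 -3.500e-01 -9.209e+01]
```

View pics/w6.png

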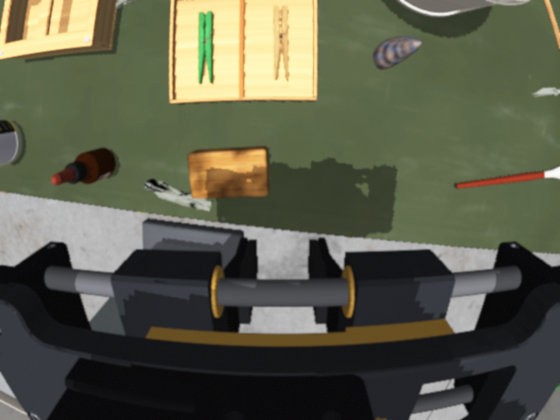

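```bash
python3 -c "
from h import *
wp('w6',[(188,152,.03),(267,147,.03),(268,188,.03),(268,197,.03),(190,192,.03),('bulb',58,181,.088),('green',205,12,.022),('g',206,82,.022),('n',280,7,.022),('n',283,79,.022)])"
```

```text
[ 0.5369 -0.1847  0.03  ]
 [ 0.5489 -0.2581  0.03  ]
 [ 0.5109 -0.2631  0.03  ]
 [ 0.5022 -0.264   0.03  ]
 [ 0.4984 -0.1887  0.03  ]
bulb [ 0.5116 -0.0757  0.088 ]
green [ 0.6722 -0.1846  0.022 ]
g [ 0.6035 -0.1942  0.022 ]
n [ 0.6819 -0.2542  0.022 ]
n [ 0.6126 -0.2651  0.022 ]
```

```bash
python3 -m handwheel '[{"x":0.002,"y":-0.006,"z":0,"wx":0,"wy":0,"wz":-7},{"x":0.004,"y":-0.012,"z":0,"wx":0,"wy":0,"wz":-14},{"x":0.006,"y":-0.018,"z":0,"wx":0,"wy":0,"wz":-21},{"x":0.008,"y":-0.024,"z":0,"wx":0,"wy":0,"wz":-28},{"x":0.01,"y":-0.03,"z":0,"wx":0,"wy":0,"wz":-35},{"x":0.012,"y":-0.036,"z":0,"wx":0,"wy":0,"wz":-42},{"x":0.014,"y":-0.042,"z":0,"wx":0,"wy":0,"wz":-49},{"x":0.016,"y":-0.045,"z":0,"wx":0,"wy":0,"wz":-56},{"x":0.018,"y":-0.045,"z":0,"wx":0,"wy":0,"wz":-63},{"x":0.018,"y":-0.045,"z":0,"wx":0,"wy":0,"wz":-70}]' 0.065
python3 -m handwheel '[{"x":0,"y":0,"z":0.02,"wx":0,"wy":0,"wz":-7},{"x":0,"y":0,"z":0.04,"wx":0,"wy":0,"wz":-14},{"x":0,"y":0,"z":0.06,"wx":0,"wy":0,"wz":-21},{"x":0,"y":0,"z":0.08,"wx":0,"wy":0,"wz":-23},{"x":0,"y":0,"z":0.08,"wx":0,"wy":0,"wz":-23},{"x":0,"y":0,"z":0.08,"wx":0,"wy":0,"wz":-23},{"x":0,"y":0,"z":0.08,"wx":0,"wy":0,"wz":-23},{"x":0,"y":0,"z":0.08,"wx":0,"wy":0,"wz":-23}]'
python3 -c "
from h import *
go(.521,-.230,.005,10)"
```

```text
time: 13.82
position: [0.5242, -0.2267, 0.1585]
tool_rot: [-2.446, -1.965, -0.002]
ft_force: [0.2, 0.2, -0.1]
grip_width: 0.748
grip_force: 0.0
time: 14.48
position: [0.5236, -0.2282, 0.0801]
tool_rot: [-2.018, -2.406, -0.004]
ft_force: [0.1, 1.0, 0.0]
grip_width: 0.746
grip_force: 0.0
shift mm [-1.5 -3.  75.1] rot [ 0.07 -0.17  0.02]
```

```bash
python3 -m handwheel '[{"x":-0.0015,"y":-0.003,"z":0.015,"wx":0,"wy":0,"wz":0},{"x":-0.0015,"y":-0.003,"z":0.03,"wx":0,"wy":0,"wz":0},{"x":-0.0015,"y":-0.003,"z":0.045,"wx":0,"wy":0,"wz":0},{"x":-0.0015,"y":-0.003,"z":0.06,"wx":0,"wy":0,"wz":0},{"x":-0.0015,"y":-0.003,"z":0.07,"wx":0,"wy":0,"wz":0},{"x":-0.0015,"y":-0.003,"z":0.074,"wx":0,"wy":0,"wz":0},{"x":-0.0015,"y":-0.003,"z":0.074,"wx":0,"wy":0,"wz":0},{"x":-0.0015,"y":-0.003,"z":0.074,"wx":0,"wy":0,"wz":0}]'
python3 -m handwheel '[{"x":0,"y":0,"z":0,"wx":0,"wy":0,"wz":0},{"x":0,"y":0,"z":0,"wx":0,"wy":0,"wz":0},{"x":0,"y":0,"z":0,"wx":0,"wy":0,"wz":0},{"x":0,"y":0,"z":0,"wx":0,"wy":0,"wz":0},{"x":0,"y":0,"z":0,"wx":0,"wy":0,"wz":0},{"x":0,"y":0,"z":0,"wx":0,"wy":0,"wz":0}]' 0.03 30
python3 -c "
from h import *
go(.643,.222,.15,-86.3)"
```

```text
time: 15.15
position: [0.52, -0.2299, 0.0054]
tool_rot: [-2.017, -2.405, -0.004]
ft_force: [-0.7, -0.5, -0.2]
grip_width: 0.75
grip_force: 0.0
time: 15.65
position: [0.5199, -0.2297, 0.0052]
tool_rot: [-2.016, -2.405, -0.004]
ft_force: [-0.4, 0.5, 3.1]
grip_width: 0.513
grip_force: 29.9
shift mm [ 423.8  200.1 -143.2] rot [-0.19 -0.17 96.35]
```

```bash
python3 -m handwheel '[{"x":0,"y":0,"z":-0.03,"wx":0,"wy":0,"wz":0},{"x":0,"y":0,"z":-0.07,"wx":0,"wy":0,"wz":0},{"x":0,"y":0,"z":-0.11,"wx":0,"wy":0,"wz":0},{"x":0,"y":0,"z":-0.145,"wx":0,"wy":0,"wz":0},{"x":0.03,"y":0.014,"z":-0.145,"wx":0,"wy":0,"wz":7},{"x":0.06,"y":0.028,"z":-0.145,"wx":0,"wy":0,"wz":14},{"x":0.09,"y":0.042,"z":-0.145,"wx":0,"wy":0,"wz":21},{"x":0.12,"y":0.056,"z":-0.145,"wx":0,"wy":0,"wz":28},{"x":0.15,"y":0.07,"z":-0.145,"wx":0,"wy":0,"wz":35},{"x":0.18,"y":0.085,"z":-0.145,"wx":0,"wy":0,"wz":42}]'
python3 -m handwheel '[{"x":0,"y":0,"z":0,"wx":0,"wy":0,"wz":0},{"x":0,"y":0,"z":0,"wx":0,"wy":0,"wz":0}]'
python3 -c "
from h import *
go(.643,.222,.15,-86.3)"
```

```text
time: 16.48
position: [0.5715, -0.0366, 0.15]
tool_rot: [-2.748, -1.513, 0.0]
ft_force: [1.5, -0.3, -1.4]
grip_width: 0.517
grip_force: 29.9
time: 16.65
position: [0.5718, -0.035, 0.1496]
tool_rot: [-2.738, -1.53, 0.001]
ft_force: [0.5, -0.7, -1.3]
grip_width: 0.515
grip_force: 29.9
shift mm [256.2 -74.1   0.4] rot [-3.00e-01  3.00e-02  5.47e+01]
```

```bash
python3 -m handwheel '[{"x":0.032,"y":-0.009,"z":0,"wx":0,"wy":0,"wz":7},{"x":0.064,"y":-0.018,"z":0,"wx":0,"wy":0,"wz":14},{"x":0.096,"y":-0.027,"z":0,"wx":0,"wy":0,"wz":21},{"x":0.128,"y":-0.036,"z":0,"wx":0,"wy":0,"wz":28},{"x":0.16,"y":-0.046,"z":0,"wx":0,"wy":0,"wz":35},{"x":0.192,"y":-0.056,"z":0,"wx":0,"wy":0,"wz":42},{"x":0.224,"y":-0.066,"z":0,"wx":0,"wy":0,"wz":49},{"x":0.256,"y":-0.074,"z":0,"wx":0,"wy":0,"wz":54.5},{"x":0.256,"y":-0.074,"z":0,"wx":0,"wy":0,"wz":54.5},{"x":0.256,"y":-0.074,"z":0.03,"wx":0,"wy":0,"wz":54.5}]'
python3 -m handwheel '[{"x":0,"y":0,"z":0.03,"wx":0,"wy":0,"wz":0},{"x":0,"y":0,"z":0.05,"wx":0,"wy":0,"wz":0},{"x":0,"y":0,"z":0.05,"wx":0,"wy":0,"wz":0},{"x":0,"y":0,"z":0.05,"wx":0,"wy":0,"wz":0},{"x":0,"y":0,"z":0.05,"wx":0,"wy":0,"wz":0}]'
python3 -c "
from h import *
go(.643,.222,.016,-86.3)"
```

```text
time: 17.48
position: [0.6487, 0.221, 0.1262]
tool_rot: [-3.133, -0.104, -0.013]
ft_force: [1.5, -0.9, -0.8]
grip_width: 0.514
grip_force: 29.9
time: 17.9
position: [0.6457, 0.2175, 0.0728]
tool_rot: [-3.136, -0.096, -0.001]
ft_force: [1.0, 0.4, -1.8]
grip_width: 0.516
grip_force: 29.9
shift mm [-2.5 -4.4 56.8] rot [-0.23 -0.04 -0.2 ]
```

```bash
python3 -m handwheel '[{"x":-0.002,"y":-0.004,"z":0.015,"wx":0,"wy":0,"wz":0},{"x":-0.002,"y":-0.004,"z":0.03,"wx":0,"wy":0,"wz":0},{"x":-0.002,"y":-0.004,"z":0.042,"wx":0,"wy":0,"wz":0},{"x":-0.002,"y":-0.004,"z":0.05,"wx":0,"wy":0,"wz":0},{"x":-0.002,"y":-0.004,"z":0.055,"wx":0,"wy":0,"wz":0},{"x":-0.002,"y":-0.004,"z":0.056,"wx":0,"wy":0,"wz":0},{"x":-0.002,"y":-0.004,"z":0.056,"wx":0,"wy":0,"wz":0},{"x":-0.002,"y":-0.004,"z":0.056,"wx":0,"wy":0,"wz":0}]'
python3 -m handwheel '[{"x":0,"y":0,"z":0,"wx":0,"wy":0,"wz":0},{"x":0,"y":0,"z":0,"wx":0,"wy":0,"wz":0},{"x":0,"y":0,"z":0,"wx":0,"wy":0,"wz":0},{"x":0,"y":0,"z":0,"wx":0,"wy":0,"wz":0}]' 0.053
python3 -c "
from h import *
go(.45,.38,.15,-83)"
```

```text
time: 18.57
position: [0.6426, 0.2225, 0.0155]
tool_rot: [-3.136, -0.097, 0.001]
ft_force: [-0.0, 0.8, -1.2]
grip_width: 0.515
grip_force: 29.9
time: 18.9
position: [0.6424, 0.2227, 0.0156]
tool_rot: [-3.136, -0.097, 0.001]
ft_force: [-0.3, -0.5, 0.0]
grip_width: 0.605
grip_force: 0.0
shift mm [-182.4 -169.5 -133.5] rot [-0.25  0.04 -3.45]
```

```bash
python3 -m handwheel '[{"x":0,"y":0,"z":-0.03,"wx":0,"wy":0,"wz":0},{"x":0,"y":0,"z":-0.07,"wx":0,"wy":0,"wz":0},{"x":-0.03,"y":-0.02,"z":-0.1,"wx":0,"wy":0,"wz":0},{"x":-0.06,"y":-0.05,"z":-0.134,"wx":0,"wy":0,"wz":0},{"x":-0.09,"y":-0.08,"z":-0.134,"wx":0,"wy":0,"wz":0},{"x":-0.12,"y":-0.11,"z":-0.134,"wx":0,"wy":0,"wz":0},{"x":-0.15,"y":-0.14,"z":-0.134,"wx":0,"wy":0,"wz":0},{"x":-0.17,"y":-0.17,"z":-0.134,"wx":0,"wy":0,"wz":-3.5},{"x":-0.17,"y":-0.17,"z":-0.134,"wx":0,"wy":0,"wz":-3.5},{"x":-0.17,"y":-0.17,"z":-0.134,"wx":0,"wy":0,"wz":-3.5}]' 0.05
python3 -m handwheel '[{"x":0,"y":0,"z":0,"wx":0,"wy":0,"wz":0},{"x":0,"y":0,"z":0,"wx":0,"wy":0,"wz":0}]'
python3 -c "
from h import *
snap('w7')"
```

```text
time: 19.73
position: [0.4579, 0.3863, 0.1503]
tool_rot: [-3.128, -0.207, 0.005]
ft_force: [1.0, 0.6, -0.5]
grip_width: 0.568
grip_force: 0.0
time: 19.9
position: [0.4637, 0.3796, 0.1504]
tool_rot: [-3.133, -0.189, 0.001]
ft_force: [0.8, -0.8, -1.3]
grip_width: 0.571
grip_force: 0.0
19.9 [0.4637 0.3796 0.1504] [-3.133e+00 -1.890e-01  1.000e-03]
```

View pics/w7.png

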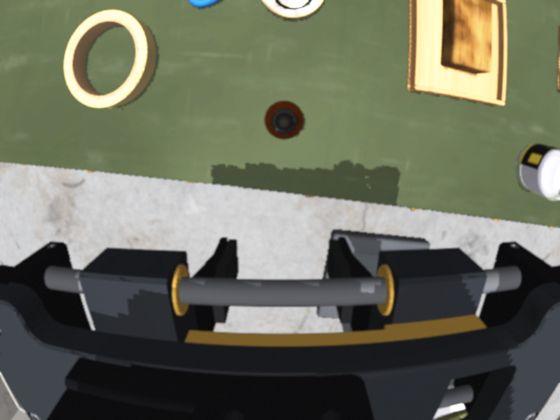

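```bash
python3 -c "
from h import *
a=cv2.imread('pics/w7.png')[95:145,255:315];b=cv2.imread('pics/w6.png')[140:190,45:125]
cv2.imwrite('pics/c2.png',cv2.resize(cv2.convertScaleAbs(np.hstack([a,b]),alpha=2.2),None,fx=5,fy=5,interpolation=cv2.INTER_CUBIC))
wp('w7',[('bulb',285,121,.09),('base',285,120,.035),('blk',448,0,.04),('blk',443,63,.04),('blk',490,73,.04)])"
```

```text
bulb [0.5331 0.3863 0.09  ]
base [0.5318 0.386  0.035 ]
blk [0.6699 0.2532 0.04  ]
blk [0.6068 0.2533 0.04  ]
blk [0.6116 0.2001 0.04  ]
```

View pics/c2.png

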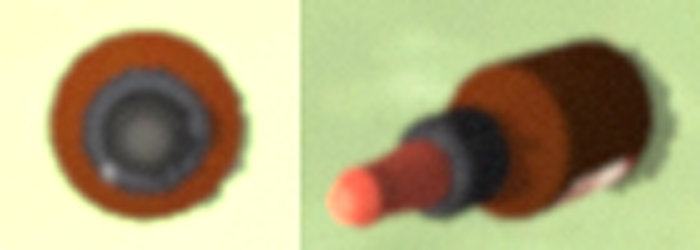

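```bash
python3 -c "
from h import *
go(.5325,.386,.11,-90)"
```

```text
shift mm [68.9  1.6 40.3] rot [-0.18  0.03  6.84]
```

```bash
python3 -m handwheel '[{"x":0.03,"y":0.001,"z":0,"wx":0,"wy":0,"wz":0},{"x":0.06,"y":0.001,"z":0,"wx":0,"wy":0,"wz":3},{"x":0.069,"y":0.001,"z":0.02,"wx":0,"wy":0,"wz":7},{"x":0.069,"y":0.001,"z":0.04,"wx":0,"wy":0,"wz":7},{"x":0.069,"y":0.001,"z":0.04,"wx":0,"wy":0,"wz":7},{"x":0.069,"y":0.001,"z":0.04,"wx":0,"wy":0,"wz":7},{"x":0.069,"y":0.001,"z":0.04,"wx":0,"wy":0,"wz":7},{"x":0.069,"y":0.001,"z":0.04,"wx":0,"wy":0,"wz":7}]' 0.05
python3 -c "
from h import *
go(.5325,.386,.053,-90)"
```

```text
time: 20.62
position: [0.5315, 0.3891, 0.1117]
tool_rot: [-3.136, -0.001, -0.0]
ft_force: [0.3, 0.9, 0.2]
grip_width: 0.577
grip_force: 0.0
shift mm [ 1.   3.4 58.7] rot [-0.32 -0.    0.03]
```

```bash
python3 -m handwheel '[{"x":0.001,"y":0.003,"z":0.01,"wx":-0.3,"wy":0,"wz":0},{"x":0.001,"y":0.003,"z":0.025,"wx":-0.3,"wy":0,"wz":0},{"x":0.001,"y":0.003,"z":0.04,"wx":-0.3,"wy":0,"wz":0},{"x":0.001,"y":0.003,"z":0.052,"wx":-0.3,"wy":0,"wz":0},{"x":0.001,"y":0.003,"z":0.058,"wx":-0.3,"wy":0,"wz":0},{"x":0.001,"y":0.003,"z":0.058,"wx":-0.3,"wy":0,"wz":0},{"x":0.001,"y":0.003,"z":0.058,"wx":-0.3,"wy":0,"wz":0}]' 0.05 12
python3 -m handwheel '[{"x":0,"y":0,"z":0,"wx":0,"wy":0,"wz":0},{"x":0,"y":0,"z":0,"wx":0,"wy":0,"wz":0},{"x":0,"y":0,"z":0,"wx":0,"wy":0,"wz":0},{"x":0,"y":0,"z":0,"wx":0,"wy":0,"wz":0},{"x":0,"y":0,"z":0,"wx":0,"wy":0,"wz":0},{"x":0,"y":0,"z":0,"wx":0,"wy":0,"wz":0},{"x":0,"y":0,"z":0,"wx":0,"wy":0,"wz":0},{"x":0,"y":0,"z":0,"wx":0,"wy":0,"wz":0},{"x":0,"y":0,"z":0,"wx":0,"wy":0,"wz":0}]' 0.0 15
```

```text
time: 21.2
position: [0.5317, 0.3861, 0.0522]
tool_rot: [3.14, 0.001, -0.002]
ft_force: [0.4, 0.0, 0.1]
grip_width: 0.572
grip_force: 0.0
time: 21.95
position: [0.5317, 0.3862, 0.0522]
tool_rot: [3.14, 0.001, -0.002]
ft_force: [-0.6, 0.2, 1.3]
grip_width: 0.172
grip_force: 15.0
```

```bash
python3 -m handwheel '[{"x":0,"y":0,"z":-0.01,"wx":0,"wy":0,"wz":0},{"x":0,"y":0,"z":-0.03,"wx":0,"wy":0,"wz":0},{"x":0,"y":0,"z":-0.06,"wx":0,"wy":0,"wz":0},{"x":0,"y":0,"z":-0.09,"wx":0,"wy":0,"wz":0},{"x":0,"y":0,"z":-0.12,"wx":0,"wy":0,"wz":0},{"x":0,"y":0,"z":-0.14,"wx":0,"wy":0,"wz":0},{"x":0.005,"y":0.02,"z":-0.15,"wx":0,"wy":0,"wz":0},{"x":0.01,"y":0.045,"z":-0.15,"wx":0,"wy":0,"wz":0},{"x":0.015,"y":0.075,"z":-0.15,"wx":0,"wy":0,"wz":0},{"x":0.02,"y":0.105,"z":-0.15,"wx":0,"wy":0,"wz":0}]'
python3 -m handwheel '[{"x":0.004,"y":0.03,"z":0,"wx":0,"wy":0,"wz":0},{"x":0.008,"y":0.06,"z":0,"wx":0,"wy":0,"wz":0},{"x":0.012,"y":0.09,"z":0,"wx":0,"wy":0,"wz":0},{"x":0.016,"y":0.12,"z":0,"wx":0,"wy":0,"wz":0},{"x":0.02,"y":0.15,"z":0,"wx":0,"wy":0,"wz":0},{"x":0.024,"y":0.18,"z":0,"wx":0,"wy":0,"wz":0},{"x":0.026,"y":0.21,"z":0,"wx":0,"wy":0,"wz":0},{"x":0.028,"y":0.23,"z":0,"wx":0,"wy":0,"wz":0},{"x":0.028,"y":0.24,"z":0,"wx":0,"wy":0,"wz":0},{"x":0.028,"y":0.24,"z":0,"wx":0,"wy":0,"wz":0}]'
python3 -m handwheel '[{"x":0,"y":0,"z":0,"wx":0,"wy":0,"wz":0},{"x":0,"y":0,"z":0,"wx":0,"wy":0,"wz":0},{"x":0,"y":0,"z":0,"wx":0,"wy":0,"wz":0}]'
python3 -c "
from h import *
snap('w8')"
```

```text
time: 22.78
position: [0.552, 0.2805, 0.2031]
tool_rot: [3.141, 0.003, -0.001]
ft_force: [0.2, -1.0, -0.5]
grip_width: 0.17
grip_force: 15.0
time: 23.62
position: [0.5801, 0.038, 0.2031]
tool_rot: [3.14, -0.007, -0.002]
ft_force: [-0.2, 0.5, -0.8]
grip_width: 0.174
grip_force: 15.0
time: 23.87
position: [0.58, 0.0439, 0.2023]
tool_rot: [3.141, 0.007, -0.003]
ft_force: [-0.2, -0.2, -0.5]
grip_width: 0.17
grip_force: 15.0
23.8667 [0.58   0.0439 0.2023] [ 3.141e+00  7.000e-03 -3.000e-03]
```

View pics/w8.png

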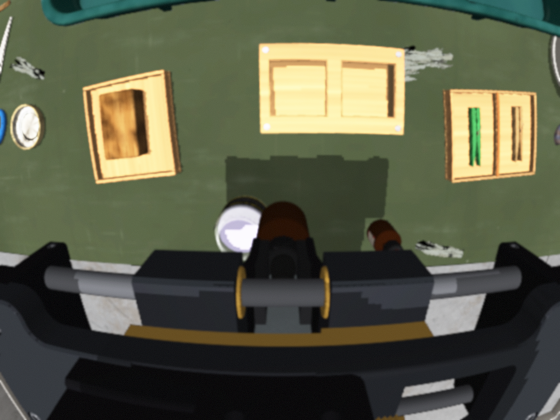

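```bash
python3 -c "
from h import *
wp('w8',[('box',260,44,.046),('box',407,47,.046),('box',403,135,.046),('box',260,133,.046),('p1',270,60,.046),('p1',327,60,.046),('p1',326,117,.046),('p1',270,117,.046),('p2',341,61,.046),('p2',396,62,.046),('p2',396,118,.046),('p2',342,117,.046)])"
```

```text
box [0.7221 0.0658 0.046 ]
box [ 0.7273 -0.0812  0.046 ]
box [ 0.6357 -0.0792  0.046 ]
box [0.6339 0.0658 0.046 ]
p1 [0.7058 0.0561 0.046 ]
p1 [0.7068 0.0012 0.046 ]
p1 [0.6503 0.0015 0.046 ]
p1 [0.6496 0.056  0.046 ]
p2 [ 0.7065 -0.0125  0.046 ]
p2 [ 0.7101 -0.0691  0.046 ]
p2 [ 0.6527 -0.0705  0.046 ]
p2 [ 0.6508 -0.0144  0.046 ]
```

```bash
python3 -m handwheel '[{"x":0.02,"y":0.003,"z":0,"wx":0,"wy":0,"wz":0},{"x":0.045,"y":0.006,"z":0,"wx":0,"wy":0,"wz":0},{"x":0.07,"y":0.01,"z":0,"wx":0,"wy":0,"wz":0},{"x":0.09,"y":0.014,"z":0.01,"wx":0,"wy":0,"wz":0},{"x":0.098,"y":0.015,"z":0.03,"wx":0,"wy":0,"wz":0},{"x":0.098,"y":0.015,"z":0.05,"wx":0,"wy":0,"wz":0},{"x":0.098,"y":0.015,"z":0.06,"wx":0,"wy":0,"wz":0},{"x":0.098,"y":0.015,"z":0.06,"wx":0,"wy":0,"wz":0},{"x":0.098,"y":0.015,"z":0.06,"wx":0,"wy":0,"wz":0},{"x":0.098,"y":0.015,"z":0.06,"wx":0,"wy":0,"wz":0}]'
python3 -c "
from h import *
go(.678,.0287,.0635,-90)"
```

```text
time: 24.75
position: [0.6786, 0.0269, 0.1437]
tool_rot: [3.141, 0.003, 0.0]
ft_force: [-0.6, 0.2, -0.4]
grip_width: 0.163
grip_force: 15.0
shift mm [-0.6 -1.9 80.2] rot [ 0.05 -0.01  0.09]
```

```bash
python3 -m handwheel '[{"x":0,"y":-0.002,"z":0.01,"wx":0,"wy":0,"wz":0},{"x":0,"y":-0.002,"z":0.022,"wx":0,"wy":0,"wz":0},{"x":0,"y":-0.002,"z":0.034,"wx":0,"wy":0,"wz":0},{"x":0,"y":-0.002,"z":0.046,"wx":0,"wy":0,"wz":0},{"x":0,"y":-0.002,"z":0.058,"wx":0,"wy":0,"wz":0},{"x":0,"y":-0.002,"z":0.068,"wx":0,"wy":0,"wz":0},{"x":0,"y":-0.002,"z":0.075,"wx":0,"wy":0,"wz":0},{"x":0,"y":-0.002,"z":0.079,"wx":0,"wy":0,"wz":0},{"x":0,"y":-0.002,"z":0.08,"wx":0,"wy":0,"wz":0},{"x":0,"y":-0.002,"z":0.08,"wx":0,"wy":0,"wz":0}]'
python3 -m handwheel '[{"x":0,"y":0,"z":0,"wx":0,"wy":0,"wz":0},{"x":0,"y":0,"z":0,"wx":0,"wy":0,"wz":0},{"x":0,"y":0,"z":0,"wx":0,"wy":0,"wz":0}]'
```

```text
time: 25.58
position: [0.6782, 0.0281, 0.0623]
tool_rot: [3.14, 0.001, -0.002]
ft_force: [0.0, -0.7, -0.2]
grip_width: 0.159
grip_force: 15.0
time: 25.83
position: [0.6781, 0.0283, 0.0625]
tool_rot: [3.14, 0.001, -0.002]
ft_force: [0.6, -0.2, -0.8]
grip_width: 0.162
grip_force: 15.0
```

```bash
python3 -m handwheel '[{"x":0,"y":0,"z":0.001,"wx":0,"wy":0,"wz":0},{"x":0,"y":0,"z":0.001,"wx":0,"wy":0,"wz":0},{"x":0,"y":0,"z":0.001,"wx":0,"wy":0,"wz":0}]'
python3 -m handwheel '[{"x":0,"y":0,"z":0.001,"wx":0,"wy":0,"wz":0},{"x":0,"y":0,"z":0.001,"wx":0,"wy":0,"wz":0},{"x":0,"y":0,"z":0.001,"wx":0,"wy":0,"wz":0},{"x":0,"y":0,"z":0.001,"wx":0,"wy":0,"wz":0},{"x":0,"y":0,"z":0.001,"wx":0,"wy":0,"wz":0}]' 0.04
python3 -m handwheel '[{"x":0,"y":0,"z":-0.02,"wx":0,"wy":0,"wz":0},{"x":0,"y":0,"z":-0.045,"wx":0,"wy":0,"wz":0},{"x":0,"y":0,"z":-0.075,"wx":0,"wy":0,"wz":0},{"x":0,"y":0,"z":-0.1,"wx":0,"wy":0,"wz":0},{"x":-0.03,"y":0.02,"z":-0.11,"wx":0,"wy":0,"wz":0},{"x":-0.07,"y":0.04,"z":-0.11,"wx":0,"wy":0,"wz":0},{"x":-0.11,"y":0.06,"z":-0.11,"wx":0,"wy":0,"wz":0},{"x":-0.15,"y":0.08,"z":-0.11,"wx":0,"wy":0,"wz":0},{"x":-0.19,"y":0.1,"z":-0.11,"wx":0,"wy":0,"wz":0},{"x":-0.225,"y":0.105,"z":-0.11,"wx":0,"wy":0,"wz":0}]'
python3 -m handwheel '[{"x":0,"y":0,"z":0,"wx":0,"wy":0,"wz":0},{"x":0,"y":0,"z":0,"wx":0,"wy":0,"wz":0},{"x":0,"y":0,"z":0,"wx":0,"wy":0,"wz":0}]' 0.05
python3 -c "
from h import *
snap('w9')"
```

```text
time: 26.08
position: [0.6784, 0.0283, 0.062]
tool_rot: [3.141, 0.001, -0.001]
ft_force: [-0.4, -0.6, 3.5]
grip_width: 0.162
grip_force: 15.0
time: 26.5
position: [0.6778, 0.0282, 0.06]
tool_rot: [3.14, 0.001, -0.003]
ft_force: [-0.6, 0.0, -0.5]
grip_width: 0.425
grip_force: 0.0
time: 27.33
position: [0.4569, -0.0781, 0.1703]
tool_rot: [3.139, -0.003, -0.003]
ft_force: [-0.6, 0.1, 0.8]
grip_width: 0.46
grip_force: 0.0
time: 27.58
position: [0.4592, -0.0751, 0.1715]
tool_rot: [-3.141, -0.002, -0.001]
ft_force: [-0.1, 0.0, -0.1]
grip_width: 0.552
grip_force: 0.0
27.5833 [ 0.4592 -0.0751  0.1715] [-3.141e+00 -2.000e-03 -1.000e-03]
```

View pics/w9.png

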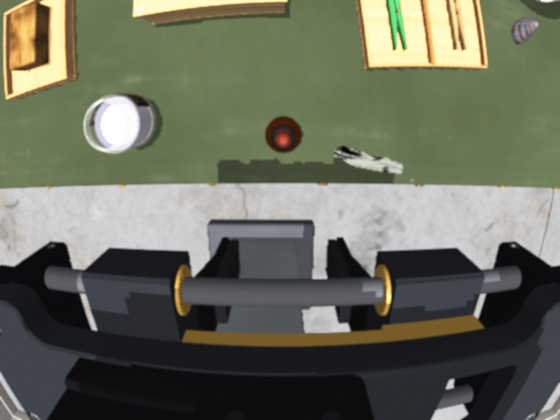

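```bash
python3 -c "
from h import *
wp('w9',[('bulb',284,138,.09),('base',284,134,.035)]);go(.5165,-.0765,.11,-90)"
```

```text
bulb [ 0.5154 -0.0764  0.09  ]
base [ 0.5141 -0.0766  0.035 ]
shift mm [56.8  1.4 61.3] rot [0.08 0.   0.08]
```

Bottle b stands at (0.515, -0.0765).

```bash
python3 -m handwheel '[{"x":0.03,"y":0.001,"z":0,"wx":0,"wy":0,"wz":0},{"x":0.055,"y":0.001,"z":0.01,"wx":0,"wy":0,"wz":0},{"x":0.055,"y":0.001,"z":0.035,"wx":0,"wy":0,"wz":0},{"x":0.055,"y":0.001,"z":0.06,"wx":0,"wy":0,"wz":0},{"x":0.055,"y":0.001,"z":0.06,"wx":0,"wy":0,"wz":0},{"x":0.055,"y":0.001,"z":0.06,"wx":0,"wy":0,"wz":0},{"x":0.055,"y":0.001,"z":0.06,"wx":0,"wy":0,"wz":0}]' 0.05
python3 -c "
from h import *
go(.515,-.0765,.053,-90)"
```

```text
time: 28.22
position: [0.5145, -0.0768, 0.1113]
tool_rot: [3.139, 0.002, -0.002]
ft_force: [0.1, -0.3, -0.3]
grip_width: 0.578
grip_force: 0.0
shift mm [ 0.6 -0.5 58.3] rot [0.18 0.08 0.07]
```

```bash
python3 -m handwheel '[{"x":0,"y":0,"z":0.01,"wx":0,"wy":0,"wz":0},{"x":0,"y":0,"z":0.025,"wx":0,"wy":0,"wz":0},{"x":0,"y":0,"z":0.04,"wx":0,"wy":0,"wz":0},{"x":0,"y":0,"z":0.052,"wx":0,"wy":0,"wz":0},{"x":0,"y":0,"z":0.058,"wx":0,"wy":0,"wz":0},{"x":0,"y":0,"z":0.058,"wx":0,"wy":0,"wz":0},{"x":0,"y":0,"z":0.058,"wx":0,"wy":0,"wz":0}]' 0.05 12
python3 -m handwheel '[{"x":0,"y":0,"z":0,"wx":0,"wy":0,"wz":0},{"x":0,"y":0,"z":0,"wx":0,"wy":0,"wz":0},{"x":0,"y":0,"z":0,"wx":0,"wy":0,"wz":0},{"x":0,"y":0,"z":0,"wx":0,"wy":0,"wz":0},{"x":0,"y":0,"z":0,"wx":0,"wy":0,"wz":0},{"x":0,"y":0,"z":0,"wx":0,"wy":0,"wz":0},{"x":0,"y":0,"z":0,"wx":0,"wy":0,"wz":0},{"x":0,"y":0,"z":0,"wx":0,"wy":0,"wz":0},{"x":0,"y":0,"z":0,"wx":0,"wy":0,"wz":0}]' 0.0 15
python3 -m handwheel '[{"x":0,"y":0,"z":-0.01,"wx":0,"wy":0,"wz":0},{"x":0,"y":0,"z":-0.03,"wx":0,"wy":0,"wz":0},{"x":0,"y":0,"z":-0.06,"wx":0,"wy":0,"wz":0},{"x":0,"y":0,"z":-0.09,"wx":0,"wy":0,"wz":0},{"x":0,"y":0,"z":-0.12,"wx":0,"wy":0,"wz":0},{"x":0,"y":0,"z":-0.14,"wx":0,"wy":0,"wz":0},{"x":0.005,"y":0,"z":-0.145,"wx":0,"wy":0,"wz":0},{"x":0.02,"y":-0.005,"z":-0.145,"wx":0,"wy":0,"wz":0},{"x":0.03,"y":-0.01,"z":-0.145,"wx":0,"wy":0,"wz":0},{"x":0.03,"y":-0.01,"z":-0.145,"wx":0,"wy":0,"wz":0}]'
python3 -m handwheel '[{"x":0,"y":0,"z":0,"wx":0,"wy":0,"wz":0},{"x":0,"y":0,"z":0,"wx":0,"wy":0,"wz":0},{"x":0,"y":0,"z":0,"wx":0,"wy":0,"wz":0}]'
python3 -c "
from h import *
go(.680,-.0416,.195,-90)"
```

```text
time: 28.8
position: [0.5136, -0.0768, 0.053]
tool_rot: [3.14, 0.001, -0.002]
ft_force: [0.4, -0.2, 0.3]
grip_width: 0.573
grip_force: 0.0
time: 29.55
position: [0.5134, -0.0766, 0.0528]
tool_rot: [3.14, 0.001, -0.002]
ft_force: [0.9, 0.6, 0.5]
grip_width: 0.189
grip_force: 15.0
time: 30.38
position: [0.545, -0.0649, 0.1973]
tool_rot: [3.14, 0.004, -0.002]
ft_force: [-0.4, 0.0, -1.7]
grip_width: 0.191
grip_force: 15.0
time: 30.63
position: [0.5427, -0.0671, 0.1972]
tool_rot: [3.14, -0.0, -0.004]
ft_force: [-0.4, 0.2, -0.2]
grip_width: 0.195
grip_force: 15.0
shift mm [137.3 -25.6   1.8] rot [ 0.08  0.16 -0.01]
```

```bash
python3 -m handwheel '[{"x":0.025,"y":-0.004,"z":0,"wx":0,"wy":0,"wz":0},{"x":0.055,"y":-0.009,"z":0,"wx":0,"wy":0,"wz":0},{"x":0.085,"y":-0.015,"z":0,"wx":0,"wy":0,"wz":0},{"x":0.11,"y":-0.02,"z":0,"wx":0,"wy":0,"wz":0},{"x":0.13,"y":-0.024,"z":0.01,"wx":0,"wy":0,"wz":0},{"x":0.137,"y":-0.025,"z":0.03,"wx":0,"wy":0,"wz":0},{"x":0.137,"y":-0.025,"z":0.05,"wx":0,"wy":0,"wz":0},{"x":0.137,"y":-0.025,"z":0.053,"wx":0,"wy":0,"wz":0},{"x":0.137,"y":-0.025,"z":0.053,"wx":0,"wy":0,"wz":0},{"x":0.137,"y":-0.025,"z":0.053,"wx":0,"wy":0,"wz":0}]'
python3 -c "
from h import *
snap('w10');go(.680,-.0416,.0638,-90)"
```

```text
time: 31.47
position: [0.6803, -0.042, 0.1453]
tool_rot: [3.14, 0.0, -0.002]
ft_force: [0.8, -0.4, 0.0]
grip_width: 0.194
grip_force: 15.0
31.4667 [ 0.6803 -0.042   0.1453] [ 3.14e+00  0.00e+00 -2.00e-03]
shift mm [-0.8 -0.5 82.2] rot [ 0.07 -0.02  0.01]
```

```bash
python3 -m handwheel '[{"x":-0.002,"y":0,"z":0.01,"wx":0,"wy":0,"wz":0},{"x":-0.002,"y":0,"z":0.022,"wx":0,"wy":0,"wz":0},{"x":-0.002,"y":0,"z":0.034,"wx":0,"wy":0,"wz":0},{"x":-0.002,"y":0,"z":0.046,"wx":0,"wy":0,"wz":0},{"x":-0.002,"y":0,"z":0.058,"wx":0,"wy":0,"wz":0},{"x":-0.002,"y":0,"z":0.068,"wx":0,"wy":0,"wz":0},{"x":-0.002,"y":0,"z":0.076,"wx":0,"wy":0,"wz":0},{"x":-0.002,"y":0,"z":0.081,"wx":0,"wy":0,"wz":0},{"x":-0.002,"y":0,"z":0.082,"wx":0,"wy":0,"wz":0},{"x":-0.002,"y":0,"z":0.082,"wx":0,"wy":0,"wz":0}]'
python3 -m handwheel '[{"x":0,"y":0,"z":0.001,"wx":0,"wy":0,"wz":0},{"x":0,"y":0,"z":0.001,"wx":0,"wy":0,"wz":0},{"x":0,"y":0,"z":0.001,"wx":0,"wy":0,"wz":0}]'
```

```text
time: 32.35
position: [0.6786, -0.0417, 0.0624]
tool_rot: [3.14, 0.001, -0.002]
ft_force: [-0.3, -0.2, -0.1]
grip_width: 0.198
grip_force: 15.0
time: 32.6
position: [0.6788, -0.0418, 0.0623]
tool_rot: [3.14, 0.001, -0.001]
ft_force: [-1.0, -0.8, 4.7]
grip_width: 0.191
grip_force: 15.0
```

Touching the floor (4.7 N up); release and retreat, then check with the scene camera.

```bash
python3 -m handwheel '[{"x":0,"y":0,"z":0,"wx":0,"wy":0,"wz":0},{"x":0,"y":0,"z":0,"wx":0,"wy":0,"wz":0},{"x":0,"y":0,"z":0,"wx":0,"wy":0,"wz":0},{"x":0,"y":0,"z":0,"wx":0,"wy":0,"wz":0},{"x":0,"y":0,"z":0,"wx":0,"wy":0,"wz":0}]' 0.04
python3 -m handwheel '[{"x":0,"y":0,"z":-0.02,"wx":0,"wy":0,"wz":0},{"x":0,"y":0,"z":-0.045,"wx":0,"wy":0,"wz":0},{"x":0,"y":0,"z":-0.075,"wx":0,"wy":0,"wz":0},{"x":0,"y":0,"z":-0.11,"wx":0,"wy":0,"wz":0},{"x":-0.03,"y":0,"z":-0.15,"wx":0,"wy":0,"wz":0},{"x":-0.07,"y":0,"z":-0.18,"wx":0,"wy":0,"wz":0},{"x":-0.11,"y":0,"z":-0.18,"wx":0,"wy":0,"wz":0},{"x":-0.14,"y":0,"z":-0.18,"wx":0,"wy":0,"wz":0},{"x":-0.14,"y":0,"z":-0.18,"wx":0,"wy":0,"wz":0},{"x":-0.14,"y":0,"z":-0.18,"wx":0,"wy":0,"wz":0}]'
python3 -m handwheel '[{"x":0,"y":0,"z":0,"wx":0,"wy":0,"wz":0},{"x":0,"y":0,"z":0,"wx":0,"wy":0,"wz":0},{"x":0,"y":0,"z":0,"wx":0,"wy":0,"wz":0}]'
python3 -c "
from h import *
snap('w11')"
```

```text
time: 33.02
position: [0.6781, -0.0414, 0.061]
tool_rot: [3.14, 0.002, -0.003]
ft_force: [0.2, -0.1, 0.1]
grip_width: 0.437
grip_force: 0.0
time: 33.85
position: [0.5367, -0.0412, 0.2425]
tool_rot: [-3.137, -0.002, -0.0]
ft_force: [0.5, -0.0, 0.1]
grip_width: 0.461
grip_force: 0.0
time: 34.1
position: [0.5396, -0.0414, 0.2412]
tool_rot: [3.138, 0.001, -0.003]
ft_force: [-0.2, -0.2, -0.6]
grip_width: 0.46
grip_force: 0.0
34.1 [ 0.5396 -0.0414  0.2412] [ 3.138e+00  1.000e-03 -3.000e-03]
```

View pics/w11.png

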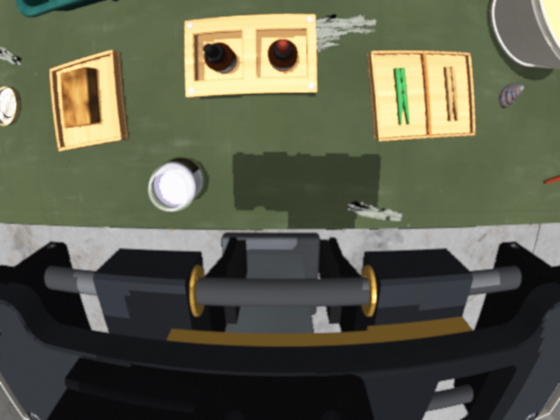

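```bash
python3 -c "
from h import *
wp('w11',[('a bulb',213,50,.1),('a base',222,59,.046),('b bulb',283,45,.1),('b base',283,56,.046),('jar',175,186,.068),('blk',64,70,.04),('blk',97,122,.04)])
from bench import ctrl
print(ctrl.close_job())"
```

```text
a bulb [0.6749 0.0224 0.1   ]
a base [0.674  0.0237 0.046 ]
b bulb [ 0.6776 -0.0424  0.1   ]
b base [ 0.6757 -0.0426  0.046 ]
jar [0.5367 0.0761 0.068 ]
blk [0.6869 0.2381 0.04  ]
blk [0.6133 0.1871 0.04  ]
the job is handed in; nothing more can be done
None
```

I handed the job in at about 34 s. The last camera check showed the block and both pegs lying in their trays, both bottles standing upright in their ports, and the jar where it started to within a few mm; the judge's verdict was not shown.

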